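# Bring the green-capped jar of the spice carousel to the front and hold it there

## Task

Get the spice carousel ready for me to take the green-capped jar: first press the blue cover plate, which sticks up on one side on top of the hub, down flat into its recess, then take the red handle and turn the carousel until the green-capped jar stands at the front, straight behind the white pointer on the base. Finish still gripping the red handle, holding the turntable still; do not let go. Keep all the jars standing in their places, leave the cover flat, and do not disturb the honey jar and the tin that stand near it.

Things in the scene. Friction and masses are not known exactly. Their poses are not given: they have to be found in the camera images.
- carousel: Spice carousel's fixed dark round foot, 164 mm across, 9 mm high, on a thin cork mat. Origin: centre of its underside, 2 mm above the worktop, on the vertical turning axis z. Its -x axis is the front, where the pointer is. It carries a light wooden turntable, 184 mm across, top 20 mm above this origin, which turns freely either way with slight friction (0.04 N m)
- pointer (a point): Outer tip of the white pointer tab, 20 mm wide, on the foot's front, 109 mm from the turning axis; it marks the front and does not turn
- hub (a point): Centre of the floor of the recess on top of the hub, on the turning axis, 120 mm above the carousel's origin; axes of the turntable. The wooden hub is 56 mm square and turns with the turntable; the recess is 50 mm square with walls 5 mm high. A jar place on each of the hub's four sides, centred 52 mm from the axis along this point's x, -x, y and -y, fenced by a thin wire rail
- handle: Upright handle fixed on the turntable between two jar places, 76 mm from the axis; the tallest part. Origin at the rod's foot, 20 mm above the carousel's origin; axes of the turntable (z up), turning axis at (-54, -54) mm. Red round grip, 14 mm in diameter, 118 to 168 mm above this origin, on a 9 mm rod. Jars and level cover stay below 108 mm. Round, so it can turn between the fingers
- cover: Loose blue plate, 46 x 46 x 7 mm, 50 g, in the hub's recess. Origin: centre of its underside; z out of its top. Its +x side (the hub's +x side) is held up, tilt 9 degrees, by a stiff clip beneath, 14 mm from the centre; the clip sinks 6 mm at about 4 N (7 N if pressed at the plate's centre) and stays down. Home, it lies level on the recess floor, top 127 mm above the carousel's origin
- green_jar: The jar wanted: loose spice jar with a green cap, 44 x 44 x 100 mm, 0.1 kg, in one of the four places of the carousel. Origin at the centre of its underside, z up
- dark_jar_1: Loose spice jar with a dark cap, 41 x 41 x 105 mm, in another place. Origin at the centre of its underside, z up
- dark_jar_2: Loose spice jar with a dark cap, 41 x 41 x 105 mm, in another place. Origin at the centre of its underside, z up
- salt: Loose grey salt shaker, 44 x 44 x 90 mm, in another place. Origin at the centre of its underside, z up
- mat: Fixed cork mat under the carousel, 300 x 200 x 2 mm, origin at the centre of its underside, x along its length. Wall cabinets hang about 0.46 m above the worktop beyond its long right-hand (-y) side, so the arm should come over the carousel from the robot's side, drawn in, not by a sweep from the right
- honey: Bystander: loose glass honey jar with a dark lid, 65 mm across, 86 mm high, on the worktop. Origin at the centre of its underside
- tin: Bystander: loose low food tin, 75 mm across, 58 mm high, on the worktop. Origin at the centre of its underside

How it is judged:
On the way, in this order (a step that is already met when the one before it is completed fails the run):
1. the cover plate lies flat in the recess on the hub (angle between cover's own z axis and vertical below 0.05 rad and horizontal distance between cover and carousel below 0.008 m and z of cover in the frame of carousel below 0.123 m), for 0.2 s.
2. the green-capped jar is at the front, with the handle gripped (y of green_jar in the frame of carousel between -0.011 and 0.011 m and x of green_jar in the frame of carousel below -0.03 m and contact force between the fingers and handle above 3 N and angular speed of handle below 0.05 rad/s), for 0.3 s.
At the end, for the whole second after the job is handed in: Green-capped jar at the front within 11 mm of the pointer's line; fingers grip the handle (over 3 N), turntable still (under 0.05 rad/s); cover in its recess, level within 0.05 rad; all four jars upright (0.2 rad) in their places (within 66 mm of the axis) (all of step 1 and all of step 2 and angle between each of green_jar, dark_jar_1, dark_jar_2, salt's own z axis and vertical below 0.2 rad and horizontal distance between each of green_jar, dark_jar_1, dark_jar_2, salt and carousel below 0.066 m and z of each of green_jar, dark_jar_1, dark_jar_2, salt in the frame of carousel below 0.03 m); the arm keeps its last pose, push and grip.
It fails at once if a jar is tipped by more than 0.35 rad (angle between any of green_jar, dark_jar_1, dark_jar_2, salt's own z axis and vertical above 0.35 rad).
It fails at once if the honey jar or the tin is moved by more than 30 mm (distance of any of honey, tin from where it was at the start of the episode above 0.03 m).
It also fails if it takes over 54 s, if anything falls off the work surface, if the arm or the gripper's body presses on something with over 40 N, if the wrist force passes 120 N, or if a joint passes its speed limit or range.

## Robot

A 6-joint arm with a two-finger parallel gripper is mounted at the origin on a cart in front of the work surface, level with it; the furniture and walls round the work are solid. World frame = base frame: x ahead of the robot, y to its left, z up, the work surface at z = 0. Lengths are in m, angles in rad, forces in N, time in s.
With the tool pointing down it reaches from about 0.25 to 0.725 m from the base axis. Payload 4 kg.
Tool frame: the origin (TCP) lies between the finger pads; the fingertips stand 25 mm ahead of it and the grasp point (between the pads) lies 6 mm ahead of it; z points along the fingers, y is the line along which they close (so a half turn about z gives the same grasp; the last joint's range is limited). The gripper opens to 85 mm and grips with 20 to 120 N. Pads are 22 mm wide; open, the fingers measure 114 mm over their backs; the gripper's body (76 mm by 85 mm) begins 54 mm behind the grasp point. The pads swing forward as they close: fully open they stand 13 mm farther back than shut.
Start: joints at [-1.215, 0.241, 0.005, 1.335, 0, 1.571], TCP at [0.174, -0.469, 0.256] pointing down, gripper open.
Joint ranges: [-2.72, 2.72], [-1.05, 1.87], [-1.09, 1.28], [-1.99, 2.15], [-1.42, 1.44], [-3.14, 3.14]. Speed limits (rad/s): [2.79, 2.79, 3.14, 3.14, 3.14, 3.14].

## Interface

Orientations are given as a unit quaternion [x, y, z, w].
In Python, from workcell import bot gives the robot as it stands. The module is installed in compiled form; this text tells all that it offers.
- The arm moves only by the shell command python3 -m pendant 'ROWS'. ROWS is JSON, one flat list of numbers, 7 for each row, row after row: the shift along the tool's x, y, z normalised to -1 to 1, where 1 is 0.5 m, then the turn, a rotation vector about the tool's x, y, z normalised to -1 to 1, where 1 is 180 degrees, then the opening, from 0 (shut) to 1 (fully open). In form: [tx, ty, tz, ax, ay, az, fingers, tx, ty, tz, ax, ay, az, fingers, ...]. A call has exactly 10 rows; each row is the pose to reach, as a shift and turn from the pose commanded when the call began, along the tool's axes at that moment, turning the shorter way round; what a row does not reach only later rows make up. A row lasts 1/12 s, in which the tool goes at most 41.7 mm and 7.16 degrees, less where a joint would pass 70% of its speed; a pose out of reach is approached as far as the arm can. A call with a number of a shift or a turn outside -1 to 1 is refused whole. A call with a gripper value outside its range is refused whole. The fingers move at their own pace and stop on an object; the grip force is fixed at half the most. Time passes only in rows, so rows that repeat a pose let the fingers close, or fill a call up. It gives the time, the measured TCP pose, the force, the opening and the grip force at its end, in the units of the state.
- bot.get_obs(): the state, without advancing time (a new reading comes with each control period).
- bot.camera(name): name is "side" or "top" or "wrist"; returns a dict with "pixels" (480x640x3 uint8, red, green, blue), "mtx" (3x3 intrinsics, pixels), "cam_to_world" (4x4, takes a point from camera to world coordinates); the wrist camera has in their place "hand_eye" (4x4, takes a point from camera to tool coordinates, whose origin is the TCP and whose axes are the flange's). Camera axes: x right, y up, looking along -z (the intrinsics and any distortion apply to the point x, -y, -z); pixel columns grow to the right and rows downward; lengths in m; the calibration is good to about 2 mm. The wrist camera is an equidistant fisheye: a pixel r from the principal point sees the ray r / f radians off the axis. A picture is of the moment at which its call begins: read the wrist's pose just before it. There is no depth.
- bot.job_done(): hands the job in; it is judged then, once.
The state is a dict: "clock": time; "joint_pos": joint angles; "joint_vel": joint speeds; "tau": joint torques, N m; "eef_pos": TCP position; "tool_rot": TCP orientation; "ft_force": force on the tool from outside, world axes, zero at the start; "ft_torque": the same for the moment, N m; "grip_width": finger opening in m; "grasp_force": force on a finger pad.
Only numpy, scipy, OpenCV 4.12 (cv2) and the standard library are available. Lean on these libraries where they do the work, as an engineer would, in place of code of your own. Each camera call takes 0.05 s, during which the arm holds its last target. There are 200 camera calls.

## Working session

There is one attempt and no reset: what is moved stays moved. The work goes in short steps, Python scripts to look and compute and a shell command to move; the robot and the scene stay as the last step left them, time stands still between calls to the robot, and variables do not carry over. Pictures are saved under pics/ and viewed, at most 10 in all, crops included, and the job is handed in when it is done.

```bash
mkdir -p pics
cat > h.py <<'E'
import numpy as np, cv2
from workcell import bot
def snap(n,f):
    c=bot.camera(n); cv2.imwrite('pics/'+f,c['pixels'][:,:,::-1]); np.savez('pics/'+f+'.npz',**c); return c
def ray(c,u,v):
    K=np.array(c['mtx']);T=np.array(c['cam_to_world'])
    d=np.linalg.inv(K)@[u,v,1]; d=T[:3,:3]@[d[0],-d[1],-d[2]]
    return T[:3,3],d
def onz(c,u,v,z):
    o,d=ray(c,u,v); return o+d*(z-o[2])/d[2]
E
python3 - <<'E'
from h import *
a=snap('top','t0.png');b=snap('side','s0.png')
print({k:np.round(v,3).tolist() for k,v in bot.get_obs().items() if k in('clock','eef_pos','tool_rot','grip_width')})
for c in(a,b):print([k for k in c],np.round(c['cam_to_world'],3).tolist(),np.round(c['mtx'],1).tolist())
E
```

```text
{'clock': 0.1, 'eef_pos': [0.174, -0.468, 0.255], 'tool_rot': [0.984, 0.177, -0.0, -0.001], 'grip_width': 0.086}
['pixels', 'mtx', 'cam_to_world'] [[0.002, 0.991, -0.137, 0.365], [-1.0, 0.001, -0.004, -0.12], [-0.004, 0.137, 0.991, 1.084], [0.0, 0.0, 0.0, 1.0]] [[570.8, 0.0, 326.0], [0.0, 570.8, 236.1], [0.0, 0.0, 1.0]]
['pixels', 'mtx', 'cam_to_world'] [[-0.891, 0.154, -0.427, 0.122], [-0.453, -0.35, 0.82, 0.586], [-0.023, 0.924, 0.382, 0.43], [0.0, 0.0, 0.0, 1.0]] [[538.3, 0.0, 320.0], [0.0, 538.3, 229.0], [0.0, 0.0, 1.0]]
```

View pics/t0.png

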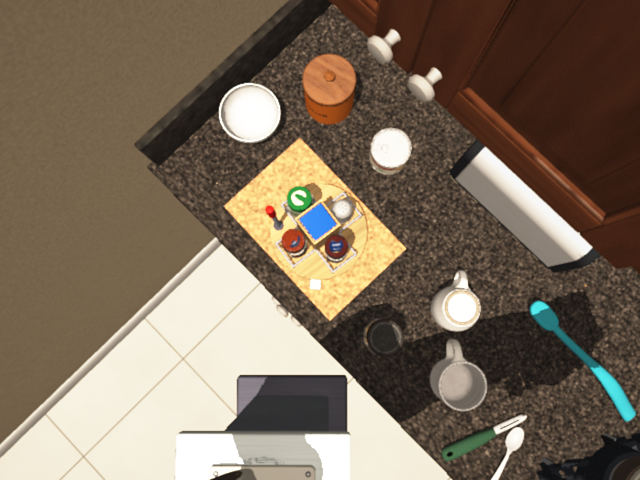

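View pics/s0.png

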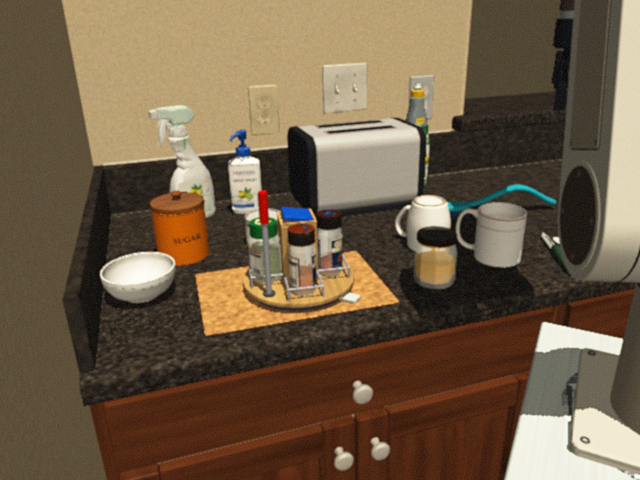

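Top view: the carousel is centred near (318,225), the pointer near (316,285), green cap (299,198), red grip top (270,210), dark caps (293,240) and (337,247), salt (343,208). The side view agrees, with the honey jar near (435,258). Next I measure by colour masks.

Run:
```python
from h import *
a=dict(np.load('pics/t0.png.npz'));b=dict(np.load('pics/s0.png.npz'))
def blobs(c,lo,hi,box,mn=20):
    h=cv2.cvtColor(c['pixels'],cv2.COLOR_RGB2HSV); m=cv2.inRange(h,lo,hi); x0,y0,x1,y1=box
    k=np.zeros_like(m);k[y0:y1,x0:x1]=m[y0:y1,x0:x1]
    cs,_=cv2.findContours(k,cv2.RETR_EXTERNAL,cv2.CHAIN_APPROX_NONE)
    return sorted([x for x in cs if cv2.contourArea(x)>mn],key=cv2.contourArea,reverse=True)
B=(225,140,405,320)
bl=blobs(a,(100,120,60),(125,255,255),B)[0]; r=cv2.minAreaRect(bl);print('blue',r)
print('blue corners',[onz(a,*p,.132)[:2].round(4).tolist() for p in cv2.boxPoints(r)], onz(a,*r[0],.131).round(4))
for n,lo,hi,z,bx in[('green',(50,100,40),(85,255,255),.122,B),('white',(0,0,215),(180,60,255),.008,(300,270,330,300)),('red',(0,200,120),(6,255,255),.19,(255,195,285,235))]:
    for x in blobs(a,lo,hi,bx,10)[:3]:
        (u,v),rr=cv2.minEnclosingCircle(x); print(n,(round(u),round(v),round(rr,1)),cv2.boundingRect(x),onz(a,u,v,z).round(4))
# foot/handle side view
for x in blobs(b,(0,180,120),(8,255,255),(240,180,285,240),20)[:2]: print('side red',cv2.boundingRect(x))
cv2.imwrite('pics/t0c.png',cv2.resize(a['pixels'][170:310,220:410,::-1],None,fx=4,fy=4,interpolation=cv2.INTER_CUBIC))
```

```text
blue ((317.3999938964844, 221.20001220703125), (26.400001525878906, 26.400001525878906), 53.13010025024414)
blue corners [[0.5265, -0.0696], [0.5538, -0.1053], [0.5176, -0.1321], [0.4906, -0.0966]] [ 0.5222 -0.1009  0.131 ]
green (299, 199, 12.6) (287, 187, 25, 25) [ 0.563  -0.0691  0.122 ]
white (315, 284, 6.7) (310, 279, 11, 11) [ 0.4233 -0.094   0.008 ]
red (270, 211, 5.8) (266, 206, 8, 11) [ 0.5289 -0.0266  0.19  ]
side red (259, 190, 9, 34)
```

View pics/t0c.png

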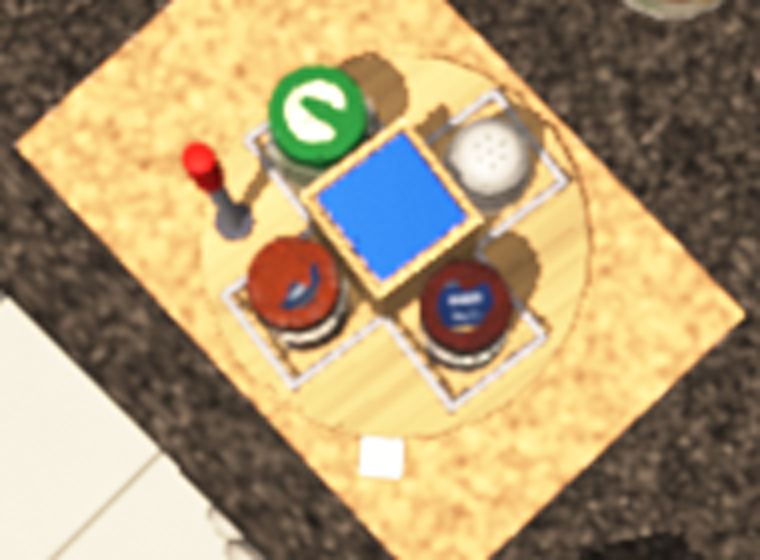

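Run:
```python
from h import *
a=dict(np.load('pics/t0.png.npz'));b=dict(np.load('pics/s0.png.npz'))
f=lambda u,v,z:onz(a,220+(u-1.5)/4,170+(v-1.5)/4,z)
print('hubcorners',[f(u,v,.127)[:2].round(4).tolist() for u,v in[(403,127),(485,218),(383,300),(303,195)]])
print('table edges',[f(*p,.022)[:2].round(4).tolist() for p in[(205,246),(592,246),(398,52),(398,440)]])
P={'hub':f(393.5,210,.127),'table':f(398,246,.022),'green':f(318,115,.122),'dark1':f(294,283,.127),'dark2':f(465,306,.127),'salt':f(489,156,.112),'grip':f(200,158,.189),'ptr':f(381,478,.01),'foot':f(234,225,.022)}
for k,v in P.items(): 
    d=v-P['hub'];print(k,v.round(4),'r',np.hypot(*d[:2]).round(4),'ang',np.degrees(np.arctan2(d[1],d[0])).round(1))
# grip by two views: side red top center
o,d=ray(b,263.5,190);o2,d2=ray(a,220+198.5/4,170+156/4)
t=np.linalg.lstsq(np.c_[d,-d2],o2-o,rcond=None)[0];print('tri',(o+d*t[0]).round(4),(o2+d2*t[1]).round(4))
```

```text
hubcorners [[0.5572, -0.1058], [0.5179, -0.1407], [0.4828, -0.0975], [0.5277, -0.0634]]
table edges [[0.5212, -0.0113], [0.5214, -0.1932], [0.6145, -0.1017], [0.4302, -0.1024]]
hub [ 0.5213 -0.1018  0.127 ] r 0.0 ang 0.0
table [ 0.5213 -0.1021  0.022 ] r 0.0002 ang -91.4
green [ 0.5634 -0.0692  0.122 ] r 0.0533 ang 37.8
dark1 [ 0.49   -0.0599  0.127 ] r 0.0523 ang 126.7
dark2 [ 0.4803 -0.1322  0.127 ] r 0.051 ang -143.5
salt [ 0.5474 -0.1428  0.112 ] r 0.0486 ang -57.4
grip [ 0.5321 -0.0258  0.189 ] r 0.0768 ang 81.9
ptr [ 0.4131 -0.0943  0.01  ] r 0.1084 ang 176.0
foot [ 0.5312 -0.0248  0.022 ] r 0.0776 ang 82.7
tri [ 0.5306 -0.0268  0.19  ] [ 0.532  -0.026   0.1903]
```

```bash
python3 -m pendant '[0.04,-0.05,-0.02,0,0,-0.01,0, 0.09,-0.1,-0.04,0,0,-0.02,0, 0.15,-0.16,-0.06,0,0,-0.03,0, 0.21,-0.22,-0.06,0,0,-0.04,0, 0.27,-0.28,-0.06,0,0,-0.05,0, 0.33,-0.35,-0.06,0,0,-0.06,0, 0.39,-0.41,-0.06,0,0,-0.07,0, 0.45,-0.48,-0.06,0,0,-0.08,0, 0.51,-0.54,-0.06,0,0,-0.09,0, 0.55,-0.583,-0.06,0,0,-0.094,0]'
cat >> h.py <<'E'
from scipy.spatial.transform import Rotation as R
def go(p,yaw=None):
    "needed shift (tool axes, /0.5) and az to reach p and yaw deg"
    o=bot.get_obs();r=R.from_quat(o['tool_rot']);s=r.inv().apply(np.array(p)-o['eef_pos'])/.5
    x=r.apply([1,0,0]);y=np.degrees(np.arctan2(x[1],x[0]))
    print('t',o['clock'],'p',np.round(o['eef_pos'],4),'z',r.apply([0,0,1]).round(3),'yaw',y.round(2),'j',np.round(o['joint_pos'],2),'F',np.round(o['ft_force'],1),'g',o['grip_width'],o['grasp_force'])
    print('shift',s.round(4),'az',None if yaw is None else round(-((yaw-y+180)%360-180)/180,4))
E
python3 -c "
from h import *
go([.531,-.0947,.24],37.3)"
```

```text
clock: 0.93
eef_pos: [0.3298, -0.099, 0.2863]
tool_rot: [0.947, 0.32, 0.0, 0.0]
ft_force: [1.7, -0.9, 0.4]
grip_width: 0.0002
grasp_force: 0.0
t 0.9333 p [ 0.3298 -0.099   0.2863] z [ 0. -0. -1.] yaw 37.35 j [-0.29 -0.08 -0.27  1.38 -0.    2.2 ] F [ 1.7 -0.9  0.4] g 0.00018947442816007296 0.0
shift [0.3251 0.2372 0.0927] az 0.0003
```

```bash
python3 -m pendant '[0.03,0.02,0,0,0,0,0, 0.07,0.05,0,0,0,0,0, 0.11,0.08,0,0,0,0,0, 0.15,0.11,0,0,0,0,0, 0.19,0.14,0,0,0,0,0, 0.23,0.17,0,0,0,0,0, 0.27,0.2,0.02,0,0,0,0, 0.3,0.22,0.05,0,0,0,0, 0.32,0.234,0.08,0,0,0,0, 0.325,0.237,0.0927,0,0,0,0]'
python3 - <<'E'
from h import *
go([.531,-.0947,.167],37.3)
c=snap('side','s1.png');snap('wrist','w1.png')
a=c['pixels'][120:320,200:400,::-1];w=cv2.imread('pics/w1.png')
cv2.imwrite('pics/v1.png',np.hstack([cv2.resize(a,(400,400)),cv2.resize(w,None,fx=.6,fy=.6)[:,:384].copy() if 0 else cv2.copyMakeBorder(cv2.resize(w,(384,288)),0,112,0,0,cv2.BORDER_CONSTANT)]))
E
```

```text
clock: 1.77
eef_pos: [0.5315, -0.0964, 0.2368]
tool_rot: [0.947, 0.32, -0.002, -0.001]
ft_force: [-0.4, 0.0, -0.4]
grip_width: 0.0001
grasp_force: 0.0
t 1.7667 p [ 0.5315 -0.0964  0.2368] z [-0.004  0.001 -1.   ] yaw 37.34 j [-0.18  0.33  0.08  1.32  0.    2.31] F [-0.4  0.  -0.4] g 0.00011367472329899527 0.0
shift [ 0.0015 -0.0029  0.1397] az 0.0002
```

View pics/v1.png

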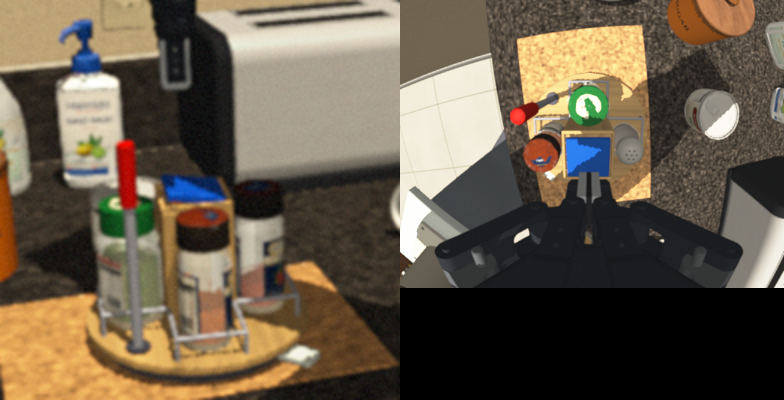

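The side crop shows the plate's far/left edge raised by the green jar. The wrist crop shows the fingers aligned with the hub. Descending.

```bash
python3 -m pendant '[0,0,0.02,0,0,0,0, 0,-0.001,0.04,0,0,0,0, 0.001,-0.002,0.06,0,0,0,0, 0.001,-0.003,0.08,0,0,0,0, 0.001,-0.003,0.1,0,0,0,0, 0.001,-0.003,0.115,0,0,0,0, 0.001,-0.003,0.125,0,0,0,0, 0.001,-0.003,0.132,0,0,0,0, 0.001,-0.003,0.137,0,0,0,0, 0.001,-0.003,0.137,0,0,0,0]'
python3 -c "
from h import *
go([.531,-.0947,.153],37.3)"
```

```text
clock: 2.7
eef_pos: [0.5303, -0.0952, 0.171]
tool_rot: [0.947, 0.32, -0.0, -0.0]
ft_force: [0.1, 0.2, -0.4]
grip_width: -0.0001
grasp_force: 0.0
t 2.7 p [ 0.5303 -0.0952  0.171 ] z [-0.  0. -1.] yaw 37.31 j [-0.18  0.37 -0.05  1.16  0.    2.31] F [ 0.1  0.2 -0.4] g -0.00010507238531774117 0.0
shift [0.0017 0.     0.0361] az 0.0
```

```bash
python3 -m pendant '[0,0,0.004,0,0,0,0, 0,0,0.008,0,0,0,0, 0,0,0.012,0,0,0,0, 0,0,0.016,0,0,0,0, 0,0,0.02,0,0,0,0, 0,0,0.023,0,0,0,0, 0,0,0.026,0,0,0,0, 0,0,0.028,0,0,0,0, 0,0,0.03,0,0,0,0, 0,0,0.03,0,0,0,0]'
python3 -c "
from h import *
go([.531,-.0947,.153],37.3)"
```

```text
clock: 3.53
eef_pos: [0.5309, -0.095, 0.1567]
tool_rot: [0.947, 0.32, 0.001, 0.0]
ft_force: [1.6, 1.3, 2.5]
grip_width: 0.0004
grasp_force: 1.4
t 3.5333 p [ 0.5309 -0.095   0.1567] z [ 0.001  0.    -1.   ] yaw 37.32 j [-0.18  0.38 -0.07  1.12  0.    2.31] F [1.6 1.3 2.5] g 0.0004347321014356702 1.3932056841440499
shift [ 0.0005 -0.0004  0.0075] az 0.0001
```

Contact made; press on.

```bash
python3 -m pendant '[0,0,0.002,0,0,0,0, 0,0,0.004,0,0,0,0, 0,0,0.006,0,0,0,0, 0,0,0.008,0,0,0,0, 0,0,0.009,0,0,0,0, 0,0,0.01,0,0,0,0, 0,0,0.011,0,0,0,0, 0,0,0.011,0,0,0,0, 0,0,0.011,0,0,0,0, 0,0,0.011,0,0,0,0]'
python3 -c "
from h import *
go([.531,-.0947,.152],37.3)"
```

```text
clock: 4.37
eef_pos: [0.531, -0.0951, 0.154]
tool_rot: [0.947, 0.32, 0.002, 0.001]
ft_force: [-3.1, 2.0, 19.0]
grip_width: 0.0003
grasp_force: 9.4
t 4.3667 p [ 0.531  -0.0951  0.154 ] z [ 0.003 -0.    -1.   ] yaw 37.31 j [-0.18  0.38 -0.07  1.11  0.    2.31] F [-3.1  2.  19. ] g 0.00030341300963442655 9.363388673955342
shift [ 0.0006 -0.0007  0.004 ] az 0.0001
```

```bash
python3 -m pendant '[0,0,-0.03,0,0,0,0, 0,0,-0.08,0,0,0,0, 0,0,-0.14,0,0,0,0, 0,0,-0.19,0,0,-0.03,0.3, 0.01,-0.02,-0.2,0,0,-0.06,1, 0.03,-0.04,-0.2,0,0,-0.1,1, 0.05,-0.06,-0.2,0,0,-0.14,1, 0.07,-0.085,-0.2,0,0,-0.18,1, 0.08,-0.1,-0.2,0,0,-0.22,1, 0.084,-0.1085,-0.2,0,0,-0.251,1]'
python3 - <<'E'
from h import *
go([.5315,-.0265,.170],82.5)
c=snap('side','s2.png');w=snap('wrist','w2.png')
print(w['hand_eye'].round(3).tolist(),w['mtx'].round(1).tolist())
a=c['pixels'][150:300,200:400,::-1]
cv2.imwrite('pics/v2.png',np.hstack([cv2.resize(a,(400,300)),cv2.resize(w['pixels'][:,:,::-1],(400,300))]))
E
```

```text
clock: 5.2
eef_pos: [0.5301, -0.026, 0.2498]
tool_rot: [0.75, 0.662, -0.001, -0.001]
ft_force: [-0.1, 0.1, 0.2]
grip_width: 0.0836
grasp_force: 0.0
t 5.2 p [ 0.5301 -0.026   0.2498] z [-0.003 -0.001 -1.   ] yaw 82.87 j [-0.05  0.31  0.08  1.34 -0.    1.65] F [-0.1  0.1  0.2] g 0.08356842564170106 0.0
shift [-0.0005  0.0033  0.1596] az 0.0021
[[0.001, 0.96, 0.279, 0.07], [1.0, -0.001, -0.0, -0.0], [0.0, 0.279, -0.96, -0.117], [0.0, 0.0, 0.0, 1.0]] [[371.6, 0.0, 314.5], [0.0, 371.6, 240.2], [0.0, 0.0, 1.0]]
```

View pics/v2.png

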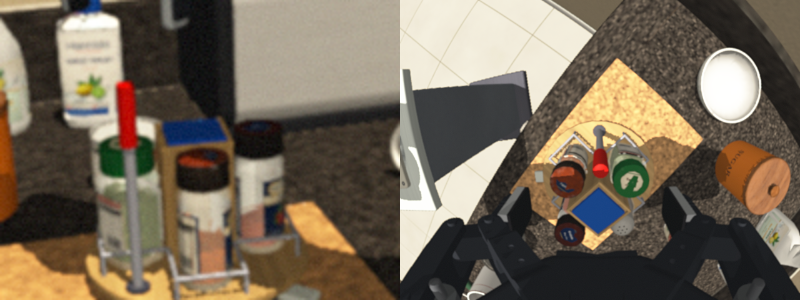

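The cover now lies level, and the red grip is centred between the fingers at about (600,162). Descend, then close.

```bash
python3 -m pendant '[0,0.003,0.02,0,0,0,1, 0,0.003,0.04,0,0,0,1, 0,0.003,0.06,0,0,0,1, 0,0.003,0.08,0,0,0,1, 0,0.003,0.1,0,0,0,1, 0,0.003,0.12,0,0,0,1, 0,0.003,0.137,0,0,0,1, 0,0.003,0.15,0,0,0,1, 0,0.003,0.157,0,0,0,1, 0,0.003,0.158,0,0,0,1]'
python3 -m pendant '[0,0,0,0,0,0,0.5, 0,0,0,0,0,0,0.35, 0,0,0,0,0,0,0.3, 0,0,0,0,0,0,0.25, 0,0,0,0,0,0,0.2, 0,0,0,0,0,0,0.15, 0,0,0,0,0,0,0.1, 0,0,0,0,0,0,0.05, 0,0,0,0,0,0,0, 0,0,0,0,0,0,0]'
python3 - <<'E'
from h import *
go([.5315,-.0265,.170],82.5)
d=np.radians(138.6/6)
r=.076
for k in range(1,11):
    t=d*k/10; print(round(r*(np.cos(t)-1)/.5,4), round(-r*np.sin(t)/.5,4), round(-np.degrees(t)/180,4))
E
```

```text
clock: 6.13
eef_pos: [0.532, -0.0268, 0.1711]
tool_rot: [0.752, 0.659, -0.0, -0.0]
ft_force: [0.0, 0.7, -0.4]
grip_width: 0.0854
grasp_force: 0.0
clock: 6.97
eef_pos: [0.5327, -0.0268, 0.1724]
tool_rot: [0.752, 0.659, 0.0, 0.0]
ft_force: [-0.7, -0.4, 3.9]
grip_width: 0.0123
grasp_force: 58.6
t 6.9667 p [ 0.5327 -0.0268  0.1724] z [ 0.001 -0.    -1.   ] yaw 82.49 j [-0.05  0.36 -0.06  1.15 -0.    1.65] F [-0.7 -0.4  3.9] g 0.012316057999826878 58.56951892375946
shift [ 0.0003 -0.0025  0.0048] az -0.0001
-0.0001 -0.0061 -0.0128
-0.0005 -0.0122 -0.0257
-0.0011 -0.0183 -0.0385
-0.002 -0.0244 -0.0513
-0.0031 -0.0304 -0.0642
-0.0044 -0.0364 -0.077
-0.006 -0.0423 -0.0898
-0.0078 -0.0482 -0.1027
-0.0099 -0.054 -0.1155
-0.0122 -0.0596 -0.1283
```

```bash
python3 -m pendant '[-0.0001,-0.0061,0,0,0,-0.0128,0, -0.0005,-0.0122,0,0,0,-0.0257,0, -0.0011,-0.0183,0,0,0,-0.0385,0, -0.002,-0.0244,0,0,0,-0.0513,0, -0.0031,-0.0304,0,0,0,-0.0642,0, -0.0044,-0.0364,0,0,0,-0.077,0, -0.006,-0.0423,0,0,0,-0.0898,0, -0.0078,-0.0482,0,0,0,-0.1027,0, -0.0099,-0.054,0,0,0,-0.1155,0, -0.0122,-0.0596,0,0,0,-0.1283,0]'
python3 -c "
from h import *
go([.5215+.076*np.cos(np.radians(105.6)),-.102+.076*np.sin(np.radians(105.6)),.172],105.6)"
```

```text
clock: 7.8
eef_pos: [0.5026, -0.0289, 0.1724]
tool_rot: [0.604, 0.797, 0.001, 0.001]
ft_force: [1.4, 0.5, 3.0]
grip_width: 0.0123
grasp_force: 58.7
t 7.8 p [ 0.5026 -0.0289  0.1724] z [ 0.002  0.    -1.   ] yaw 105.7 j [-0.06  0.3  -0.14  1.13  0.    1.24] F [1.4 0.5 3. ] g 0.012302283226638023 58.69507312774658
shift [ 0.0011 -0.0029  0.0008] az 0.0006
```

Tracking well with low forces. Two more steps, then check.

```bash
python3 -m pendant '[-0.0001,-0.0061,0,0,0,-0.0128,0, -0.0005,-0.0122,0,0,0,-0.0257,0, -0.0011,-0.0183,0,0,0,-0.0385,0, -0.002,-0.0244,0,0,0,-0.0513,0, -0.0031,-0.0304,0,0,0,-0.0642,0, -0.0044,-0.0364,0,0,0,-0.077,0, -0.006,-0.0423,0,0,0,-0.0898,0, -0.0078,-0.0482,0,0,0,-0.1027,0, -0.0099,-0.054,0,0,0,-0.1155,0, -0.0122,-0.0596,0,0,0,-0.1283,0]'
python3 -m pendant '[-0.0001,-0.0061,0,0,0,-0.0128,0, -0.0005,-0.0122,0,0,0,-0.0257,0, -0.0011,-0.0183,0,0,0,-0.0385,0, -0.002,-0.0244,0,0,0,-0.0513,0, -0.0031,-0.0304,0,0,0,-0.0642,0, -0.0044,-0.0364,0,0,0,-0.077,0, -0.006,-0.0423,0,0,0,-0.0898,0, -0.0078,-0.0482,0,0,0,-0.1027,0, -0.0099,-0.054,0,0,0,-0.1155,0, -0.0122,-0.0596,0,0,0,-0.1283,0]'
python3 -c "
from h import *
go([.5215+.076*np.cos(np.radians(151.8)),-.102+.076*np.sin(np.radians(151.8)),.172],151.8)"
```

```text
clock: 8.63
eef_pos: [0.4759, -0.0428, 0.1724]
tool_rot: [0.432, 0.902, 0.001, 0.001]
ft_force: [2.1, 0.6, 2.5]
grip_width: 0.0122
grasp_force: 58.6
clock: 9.47
eef_pos: [0.4568, -0.0661, 0.1724]
tool_rot: [0.243, 0.97, 0.001, 0.001]
ft_force: [2.4, 1.0, 1.5]
grip_width: 0.0126
grasp_force: 58.6
t 9.4667 p [ 0.4568 -0.0661  0.1724] z [ 0.003  0.    -1.   ] yaw 151.92 j [-0.14  0.22 -0.25  1.1   0.    0.35] F [2.4 1.  1.5] g 0.012634712381438278 58.562136590480804
shift [ 0.0041 -0.0021  0.0008] az 0.0007
```

```bash
python3 -m pendant '[-0.0001,-0.0061,0,0,0,-0.0128,0, -0.0005,-0.0122,0,0,0,-0.0257,0, -0.0011,-0.0183,0,0,0,-0.0385,0, -0.002,-0.0244,0,0,0,-0.0513,0, -0.0031,-0.0304,0,0,0,-0.0642,0, -0.0044,-0.0364,0,0,0,-0.077,0, -0.006,-0.0423,0,0,0,-0.0898,0, -0.0078,-0.0482,0,0,0,-0.1027,0, -0.0099,-0.054,0,0,0,-0.1155,0, -0.0122,-0.0596,0,0,0,-0.1283,0]'
python3 -m pendant '[-0.0001,-0.0061,0,0,0,-0.0128,0, -0.0005,-0.0122,0,0,0,-0.0257,0, -0.0011,-0.0183,0,0,0,-0.0385,0, -0.002,-0.0244,0,0,0,-0.0513,0, -0.0031,-0.0304,0,0,0,-0.0642,0, -0.0044,-0.0364,0,0,0,-0.077,0, -0.006,-0.0423,0,0,0,-0.0898,0, -0.0078,-0.0482,0,0,0,-0.1027,0, -0.0099,-0.054,0,0,0,-0.1155,0, -0.0122,-0.0596,0,0,0,-0.1283,0]'
python3 -c "
from h import *
t=np.radians(221)
go([.5215+.076*np.cos(t),-.102+.076*np.sin(t),.172],221)
p=bot.get_obs()['eef_pos'];print(np.degrees(np.arctan2(p[1]+.102,p[0]-.5215)))"
```

```text
clock: 10.3
eef_pos: [0.4485, -0.095, 0.1724]
tool_rot: [0.043, 0.999, 0.001, 0.002]
ft_force: [3.3, 0.7, -0.1]
grip_width: 0.0125
grasp_force: 58.5
clock: 11.13
eef_pos: [0.4522, -0.1247, 0.1724]
tool_rot: [-0.158, 0.987, 0.001, 0.002]
ft_force: [4.7, 5.4, 0.8]
grip_width: 0.0128
grasp_force: 58.5
t 11.1333 p [ 0.4522 -0.1247  0.1724] z [ 0.004  0.002 -1.   ] yaw -161.84 j [-0.27  0.23 -0.23  1.1   0.   -0.59] F [4.7 5.4 0.8] g 0.012822751014072674 58.50917190313339
shift [-0.0057 -0.0591  0.0007] az -0.1269
-161.88505091887632
```

```bash
python3 -m pendant '[0,-0.0061,0,0,0,-0.0128,0, 0.0005,-0.0122,0,0,0,-0.0257,0, 0.0005,-0.0183,0,0,0,-0.0385,0, 0,-0.0244,0,0,0,-0.0513,0, 0,-0.0304,0,0,0,-0.0642,0, -0.001,-0.0364,0,0,0,-0.077,0, -0.002,-0.0423,0,0,0,-0.0898,0, -0.003,-0.0482,0,0,0,-0.1027,0, -0.0045,-0.054,0,0,0,-0.1155,0, -0.006,-0.0591,0,0,0,-0.127,0]'
python3 -m pendant '[0,0,0,0,0,0,0, 0,0,0,0,0,0,0, 0,0,0,0,0,0,0, 0,0,0,0,0,0,0, 0,0,0,0,0,0,0, 0,0,0,0,0,0,0, 0,0,0,0,0,0,0, 0,0,0,0,0,0,0, 0,0,0,0,0,0,0, 0,0,0,0,0,0,0]'
python3 - <<'E'
from h import *
t=np.radians(221)
go([.5215+.076*np.cos(t),-.102+.076*np.sin(t),.172],221)
a=snap('top','t3.png');b=snap('side','s3.png');w=snap('wrist','w3.png')
p=lambda c,y,x:cv2.resize(c['pixels'][y:y+150,x:x+200,::-1],(400,300))
cv2.imwrite('pics/v3.png',np.vstack([np.hstack([p(a,150,220),p(b,170,200)]),np.hstack([cv2.resize(w['pixels'][:,:,::-1],(400,300)),p(w,60,220)])]))
E
```

```text
clock: 11.97
eef_pos: [0.4665, -0.1498, 0.1724]
tool_rot: [-0.351, 0.936, 0.002, 0.005]
ft_force: [12.0, 11.9, -2.4]
grip_width: 0.0123
grasp_force: 58.4
clock: 12.8
eef_pos: [0.4665, -0.1498, 0.1724]
tool_rot: [-0.35, 0.937, 0.002, 0.005]
ft_force: [12.0, 9.1, -3.3]
grip_width: 0.0122
grasp_force: 58.6
t 12.8 p [ 0.4665 -0.1498  0.1724] z [ 0.009  0.007 -1.   ] yaw -138.99 j [-0.32  0.27 -0.18  1.11  0.01 -1.03] F [12.   9.1 -3.3] g 0.01220732801303532 58.57994109392166
shift [ 0.0063 -0.      0.0007] az 0.0001
```

View pics/v3.png

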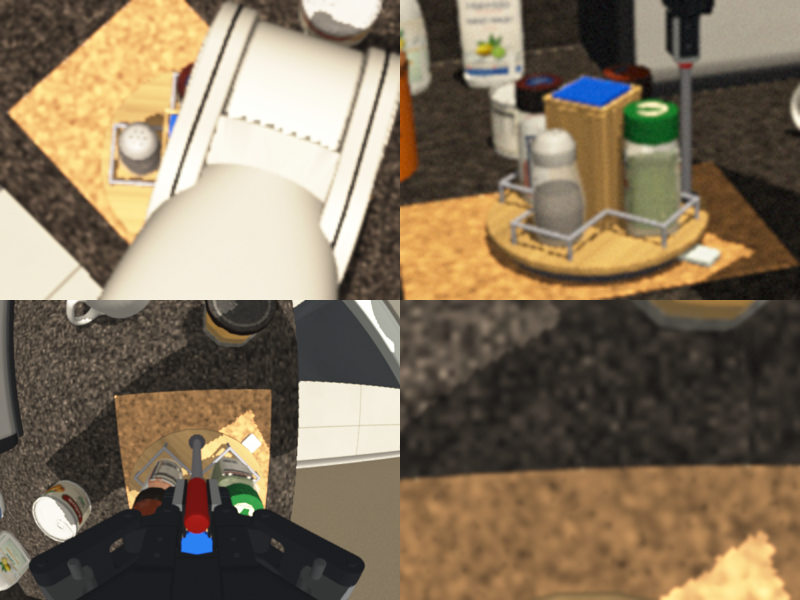

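The side view (top right) shows the green jar standing behind the white tab, the cover level, and the handle held. The other jars look upright. I check the angle by the cap's position.

Run:
```python
from h import *
b=dict(np.load('pics/s3.png.npz'));h=cv2.cvtColor(b['pixels'],cv2.COLOR_RGB2HSV)
m=cv2.inRange(h,(50,120,40),(85,255,255));m[:,:305]=0;m[:,345:]=0;m[:210]=0;m[250:]=0
x,y,w,hh=cv2.boundingRect(m);print(x,y,w,hh)
p=onz(b,x+w/2,y+7,.122);print(p.round(4)) # cap top disc centre
q=onz(b,200+700/2,170+265/2,.01);print('ptr tip~',q.round(4))
f=np.radians(176);d=p[:2]-[.5215,-.102]
print('along',d@[np.cos(f),np.sin(f)],'lat',d@[-np.sin(f),np.cos(f)])
```

```text
312 219 28 23
[ 0.4637 -0.0898  0.122 ]
ptr tip~ [ 0.1427 -0.1976  0.01  ]
along 0.058520453819669666 lat -0.008168334832834669
```

Run:
```python
from h import *
f=np.radians(176);n=np.array([np.cos(f),np.sin(f)]);l=np.array([-np.sin(f),np.cos(f)])
def cap(fn,x0,x1,y0,y1):
    b=dict(np.load(fn));h=cv2.cvtColor(b['pixels'],cv2.COLOR_RGB2HSV)
    m=cv2.inRange(h,(50,120,40),(85,255,255));k=m*0;k[y0:y1,x0:x1]=m[y0:y1,x0:x1]
    x,y,w,hh=cv2.boundingRect(k);return b,x,y,w,hh
b,x,y,w,hh=cap('pics/s0.png.npz',240,290,205,250);print(x,y,w,hh,'s0 green',onz(b,x+w/2,y+7,.122).round(4),'expected .5634 -.0692')
b,x,y,w,hh=cap('pics/s3.png.npz',305,345,210,250)
for nm,u,v,z in[('green',x+w/2,y+7,.122),('ptrtip',355,301,.01)]:
    p=onz(b,u,v,z);d=p[:2]-[.5215,-.102];print(nm,p.round(4),d@n,d@l)
cv2.imwrite('pics/v4.png',cv2.resize(b['pixels'][200:320,230:390,::-1],None,fx=5,fy=5,interpolation=cv2.INTER_CUBIC))
```

```text
250 218 27 20 s0 green [ 0.5534 -0.0547  0.122 ] expected .5634 -.0692
green [ 0.4637 -0.0898  0.122 ] 0.058520453819669666 -0.008168334832834669
ptrtip [ 0.4109 -0.0791  0.01  ] 0.11192089560782964 -0.015119534499729088
```

View pics/v4.png

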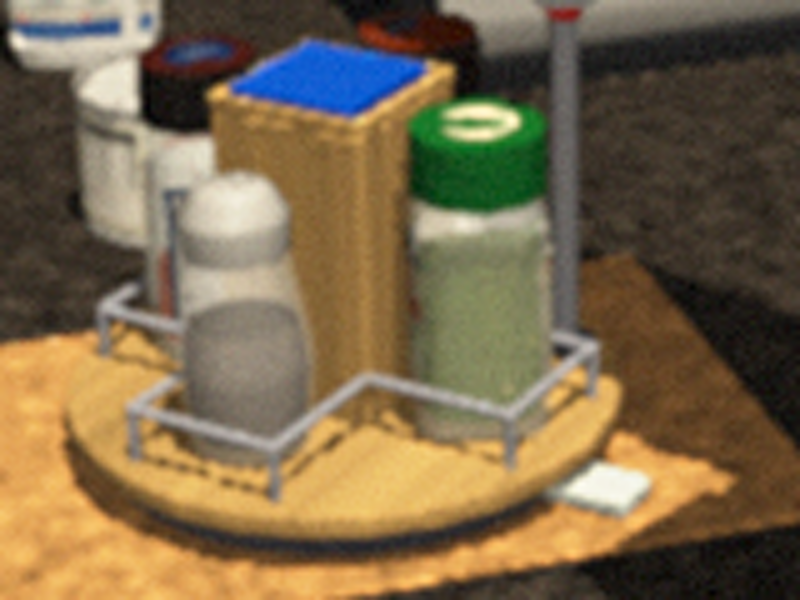

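```bash
python3 -c "
from workcell import bot
print(bot.job_done())"
```

```text
the job is handed in; nothing more can be done
None
```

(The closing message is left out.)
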